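# Hang the lidded pail on the spring balance

## Task

Raise the pail's bail from where it lies flat until it stands upright while the pail stays standing on the table, then lift the pail by the bail's grip and hang it, by the middle of the grip, in the hook of the spring balance so that it hangs freely and level. Lower it slowly and gently until the balance carries the whole weight before you let go: the balance must not be jerked, bounced or pulled far beyond what the pail weighs. Keep the pail from tipping and leave the other things on the table alone.

Things in the scene. Friction and masses are not known exactly. Their poses are not given: they have to be found in the camera images.
- pail: Closed steel pail with a fixed flat lid, 116 mm across (lid 121), 120 mm high, on the table; weight not known beforehand (under 1 kg). Origin: centre of its underside; z up. Ears at its +y and -y sides carry the bail, hinged on an axis along y, 95 mm above the underside, through the centre line. Lifted, the pail hangs freely below the bail.
- bail (a joint): Angle of the bail in the ears, rad: 0 = lying flat and level, sticking out to the pail's -x side; pi/2 = upright above the pail. It turns easily and falls back to 0 if let go before upright. It is a U of 6 mm steel wire, legs at y = -73 and +73 mm.
- grip_mid (a point): Centre of the bail's grip: wooden tube, 12 mm diameter, 106 mm long, along the pail's y, 105 mm from the hinge axis (40 mm free between the flat-lying grip and the pail's wall). It spins freely on the wire, so it can be held tight while the bail turns. Axes turn with the bail: y along the tube; -x points from hinge to grip.
- stand: Spring balance, bolted down: base plate 170 mm wide, 16 mm thick, post 349 mm high. Origin: on the table straight below the hook's seat; plate from x = 85 to 245 mm, post front at x = 148 mm. From a slide on the post (front at x = 124 mm) a steel rod 10 mm thick reaches out along -x, 22 mm above the seat, ending in a hook open upwards; the grip can be held beside it. Bring the bail in from the -x side, so the hook enters its U.
- hook_seat (a point): Where the centre of the grip's tube lies when seated in the hook: 275 mm above the table, unloaded; moves down with the hook. Axes as the stand's: the hook lies in the x-z plane, so the grip must lie along y. The U is about 34 mm wide (x) at the mouth; nose on the -x side, 25 mm above this point: the tube's centre must pass 33 mm or more above it and come down from above.
- balance (a joint): How far the hook has been pulled down on its spring, m: 0 = unloaded; 200 N per m (about 49 mm per kg), lightly damped, stop at 0.065.
- rolling_pin: Bystander: wooden rolling pin, 380 mm long, 48 mm thick. Origin: centre of its underside, x along it.
- cup: Bystander: terracotta cup, 72 mm across, 75 mm high. Origin: centre of its underside.
- bowl: Bystander: blue ceramic bowl, 130 mm across, 55 mm high. Origin: centre of its underside.
- rule: Bystander: flat steel rule, 40 x 220 x 5 mm, long along y. Origin: centre of its underside.
Not all that is in view belongs to the job. There is more than one size of the pail; the job needs the smaller.

How it is judged:
By the outcome, as a careful person would: the job done as asked, in the order asked, and still so for the second after the job is handed in, with the robot touching nothing.
It also fails if it takes over 66 s, if anything falls off the work surface, if the arm or the gripper's body presses on something with over 40 N, if the wrist force passes 120 N, or if a joint passes its speed limit or range.

## Robot

A 7-joint arm with a two-finger parallel gripper is mounted at the origin on the work surface. World frame = base frame: x ahead of the robot, y to its left, z up, the work surface at z = 0. Lengths are in m, angles in degrees, forces in N, time in s.
With the tool pointing down it reaches from about 0.425 to 0.875 m from the base axis. Payload 4.7 kg.
Tool frame: the origin (TCP) lies between the finger pads; the fingertips stand 8 mm ahead of it and the grasp point (between the pads) lies 11 mm behind it; x points along the fingers, z is the direction in which the jaws open and shut, and the axes are right-handed (so a half turn about x gives the same grasp; the last joint's range is limited). The gripper opens to 87 mm and grips with 3 to 60 N. Pads are 19 mm wide; open, the fingers measure 117 mm over their backs; the gripper's body (75 mm by 190 mm) begins 51 mm behind the grasp point.
Start: joints at [72.943, 18.392, -4.016, 83.108, 1.295, 78.541, -3.26], TCP at [0.199, -0.619, 0.231] pointing down, gripper open.
Joint ranges: [-163.93, 163.93], [-17.29, 119.83], [-79.2, 71.16], [3.27, 140.29], [-89.18, 269.18], [5.43, 117.66], [-154.24, 154.24]. Speed limits (degrees/s): [147.25, 147.25, 180, 180, 180, 180, 180].

## Interface

Orientations are given as [roll, pitch, yaw] about the fixed x, y, z axes, in that order (R = Rz(yaw) Ry(pitch) Rx(roll)).
In Python, from cell import telemetry, vision, sign_off gives the robot as it stands. The module is installed in compiled form; this text tells all that it offers.
- The arm moves only by the tool drive_tool, never from a script. Its arguments are lists of equal length, an entry for each row: "offset": the shift along the tool's x, y, z in m, a list of three; "angular": the turn, a rotation vector about the tool's x, y, z in rad, a list of three. A call has 1 to 10 rows; each row is the pose to reach, as a shift and turn from the pose measured when the call began, along the tool's axes at that moment; what a row does not reach only later rows make up. A row lasts 1/8 s, in which the tool goes at most 62.5 mm and 10.7 degrees, less where a joint would pass 70% of its speed; a pose out of reach is approached as far as the arm can. A call with a gripper value outside its range is refused whole. "fingers" is the closure, from -1 (fully open) to 1 (shut), set as the call begins (left out, the last holds). The fingers move at their own pace and stop on an object; "squeeze" is the grip in N (left out, the last holds). Time passes only in rows, so rows that repeat a pose let the fingers close. It gives the time, the measured TCP pose, the force and the opening at its end, in the units of the state.
- telemetry.get_obs(): the state, without advancing time (a new reading comes with each control period).
- vision.read_camera(name): name is "scene" or "top"; returns a dict with "pixels" (384x512x3 uint8, red, green, blue), "intrinsics" (3x3 intrinsics, pixels), "distortion" ([k1, k2, p1, p2, k3] as OpenCV has them; the pictures are not rectified), "world_from_camera" (4x4, takes a point from camera to world coordinates). Camera axes: x right, y up, looking along -z (the intrinsics and any distortion apply to the point x, -y, -z); pixel columns grow to the right and rows downward; lengths in m; the calibration is good to about 2 mm. A picture is of the moment at which its call begins. There is no depth.
- sign_off(): hands the job in, once; it reports no verdict.
The state is a dict: "time_s": time; "qpos": joint angles; "joint_velocities": joint speeds; "effort": joint torques, N m; "tool_pos": TCP position; "tool_rot": TCP orientation; "force": force on the tool from outside, world axes, zero at the start; "wrist_torque": the same for the moment, N m; "grip_width": finger opening in m.
Only numpy, scipy, OpenCV 4.12 (cv2) and the standard library are available. Lean on these libraries where they do the work, as an engineer would, in place of code of your own. Each camera call takes 0.05 s, during which the arm holds its last target.

## Working session

There is one attempt and no reset: what is moved stays moved. The work goes in short steps, Python scripts to look and compute and a tool call to move; the robot and the scene stay as the last step left them, time stands still between calls to the robot, and variables do not carry over. Pictures are saved under pics/ and viewed, and the job is handed in when it is done.

Besides the shell and the picture viewer there is one more tool, called as name(argument=value, ...) on one line, values as JSON. drive_tool: Moves the arm, as the interface text tells. Its arguments: {"type":"object","properties":{"offset":{"type":"array"},"angular":{"type":"array"},"fingers":{"type":"number"},"squeeze":{"type":"number"}},"required":["offset","angular"]}

```bash
mkdir -p pics
python3 - <<'E'
from cell import telemetry, vision
import cv2,pickle
print(telemetry.get_obs())
for n in("scene","top"):
    d=vision.read_camera(n); pickle.dump(d,open(f"{n}0.pkl","wb"))
    cv2.imwrite(f"pics/{n}0.png",cv2.resize(d["pixels"][:,:,::-1],(800,600),interpolation=cv2.INTER_CUBIC))
    print(n,d["intrinsics"],d["distortion"],d["world_from_camera"])
E
```

```text
{'time_s': 0.0, 'qpos': array([72.94448147, 18.44071498, -4.01303738, 83.17389088,  1.29349575,
       78.54226822, -3.25982227]), 'joint_velocities': array([-0.08105842,  0.01055641, -0.00934401,  0.09803478, -0.02040694,
        0.01160189,  0.07408559]), 'effort': array([-3.68076428e-05, -4.91286743e+01, -4.03736159e-01, -3.12525916e+01,
       -6.39309688e-02,  4.39349189e-02,  1.87468809e-04]), 'tool_pos': array([ 0.19915542, -0.61817007,  0.22945126]), 'tool_rot': array([-177.39229964,   89.88815964,  110.47045692]), 'force': array([-0.47112724, -0.69646672,  0.11971171]), 'wrist_torque': array([0.0092029 , 0.05024918, 0.01829682]), 'grip_width': 0.08705424406144077}
scene [[485.89615706   0.         256.24358153]
 [  0.         485.89615706 192.91275848]
 [  0.           0.           1.        ]] [-0.15102625  0.          0.          0.          0.        ] [[ 0.7371382  -0.55839562  0.38055434  1.04844821]
 [ 0.67566166  0.61774259 -0.40233744 -0.63406523]
 [-0.01042116  0.55370428  0.83264817  1.48256882]
 [ 0.          0.          0.          1.        ]]
top [[354.66454773   0.         258.94820942]
 [  0.         354.66454773 192.78643975]
 [  0.           0.           1.        ]] [-0.03266445  0.          0.          0.          0.        ] [[ 0.02067536  0.98479424 -0.17249011  0.25134883]
 [-0.9995061   0.01627568 -0.02688245 -0.0162859 ]
 [-0.02366629  0.17296072  0.98464435  1.32952666]
 [ 0.          0.          0.          1.        ]]
```

View pics/scene0.png

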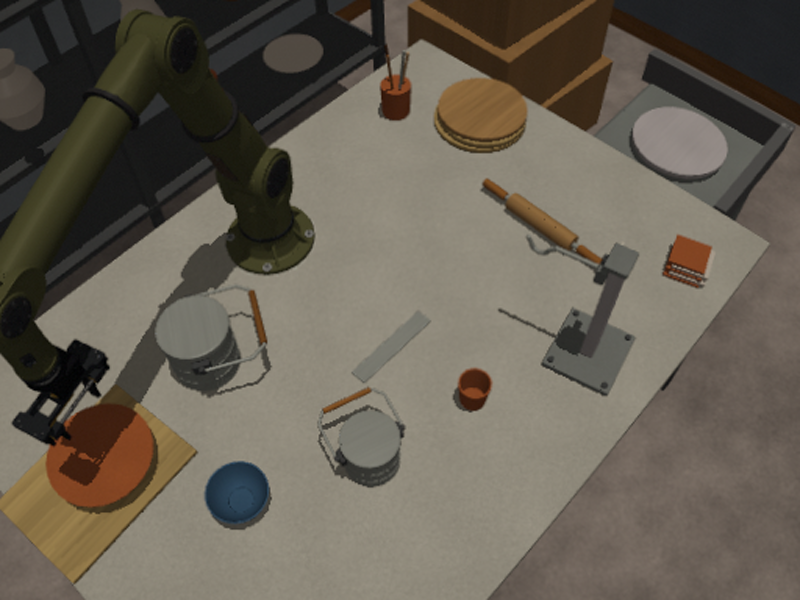

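View pics/top0.png

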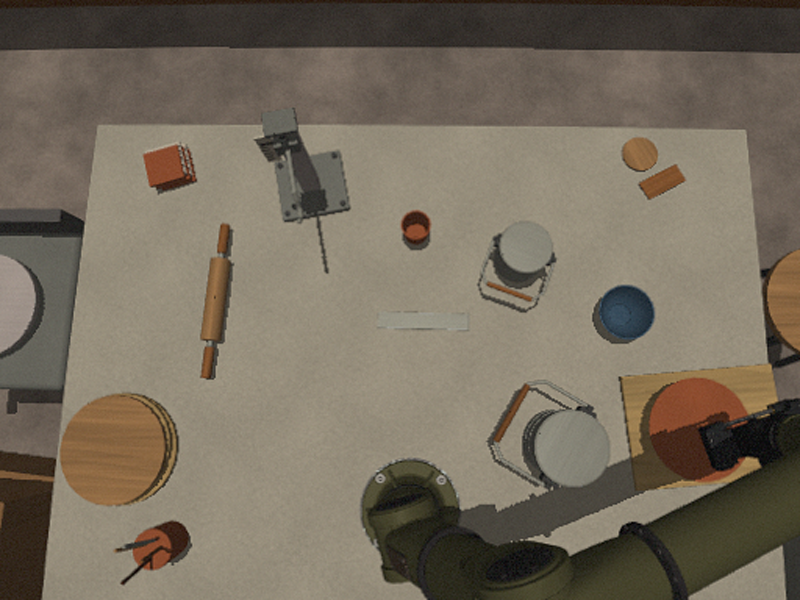

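The scene view shows two candidates. The smaller pail is at scene (370,445) / top (525,250), and the larger one at scene (195,335) / top (570,447). I choose the first and will check its lid size. The hook is at scene (540,245), and in the top view near (285,165).

```bash
cat > h.py <<'E'
import cv2,pickle,numpy as np
def crop(d,u0,v0,w,h,k,name):
    im=d["pixels"][v0:v0+h,u0:u0+w,::-1]
    im=cv2.resize(im,None,fx=k,fy=k,interpolation=cv2.INTER_CUBIC)
    for i in range(0,w,10):
        cv2.line(im,(i*k,0),(i*k,6 if i%20 else 12),(0,255,255),1)
        if i%20==0: cv2.putText(im,str(u0+i),(i*k,22),0,.4,(0,255,255),1)
    for i in range(0,h,10):
        cv2.line(im,(0,i*k),(6 if i%20 else 12,i*k),(0,255,255),1)
        if i%20==0: cv2.putText(im,str(v0+i),(14,i*k+4),0,.4,(0,255,255),1)
    cv2.imwrite(f"pics/{name}.png",im)
def ray(d,uv):
    p=cv2.undistortPoints(np.array([[uv]],float),d["intrinsics"],np.array(d["distortion"]))[0,0]
    M=d["world_from_camera"]; v=M[:3,:3]@np.array([p[0],-p[1],-1]); return M[:3,3],v/np.linalg.norm(v)
def atz(d,uv,z):
    o,v=ray(d,uv); return o+v*(z-o[2])/v[2]
def tri(obs):
    A=np.zeros((3,3));b=np.zeros(3);R=[]
    for d,uv in obs:
        o,v=ray(d,uv);P=np.eye(3)-np.outer(v,v);A+=P;b+=P@o;R.append((o,v,P))
    x=np.linalg.solve(A,b); return x,[np.linalg.norm(P@(x-o))*1000 for o,v,P in R]
def proj(d,X):
    M=np.linalg.inv(d["world_from_camera"]); X=np.atleast_2d(X); c=X@M[:3,:3].T+M[:3,3]
    c=c*[1,-1,-1]
    return cv2.projectPoints(c,np.zeros(3),np.zeros(3),d["intrinsics"],np.array(d["distortion"]))[0][:,0]
E
python3 - <<'E'
from h import *
s=pickle.load(open("scene0.pkl","rb"));t=pickle.load(open("top0.pkl","rb"))
crop(s,195,235,75,75,8,"sp");crop(t,295,130,75,75,8,"tp")
crop(s,310,140,100,115,5,"sh");crop(t,150,60,90,120,5,"th")
E
```

```text
(no output)
```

View pics/sp.png

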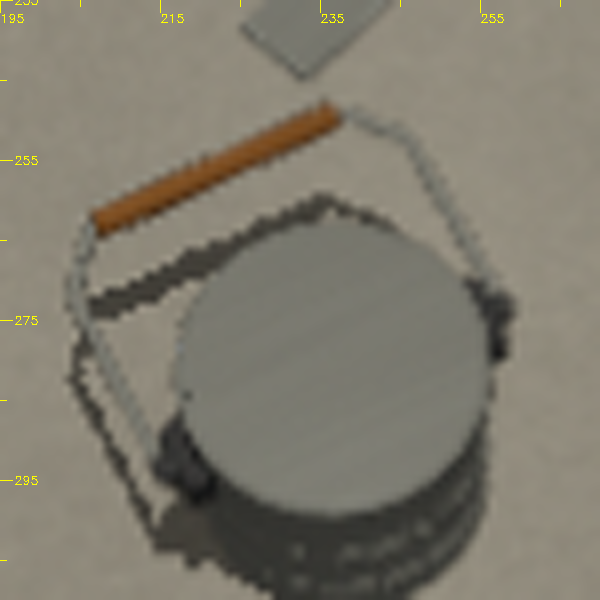

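View pics/tp.png

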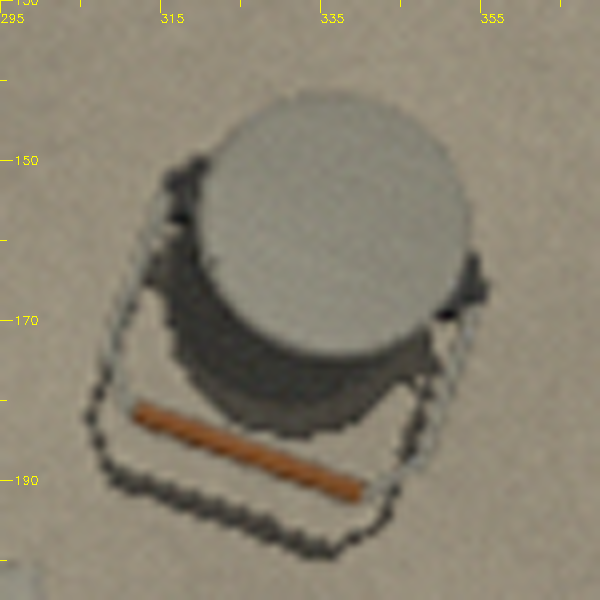

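View pics/sh.png

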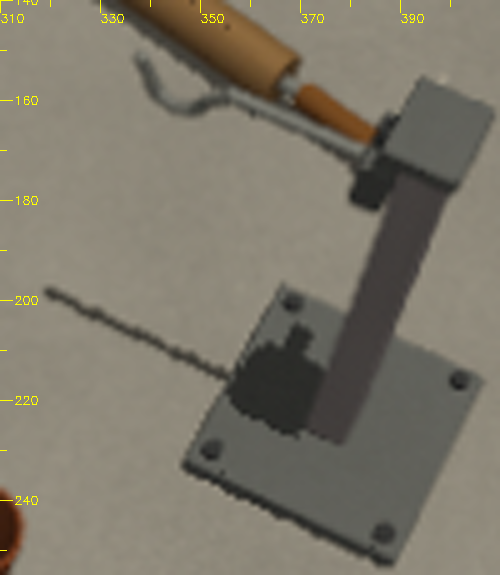

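View pics/th.png

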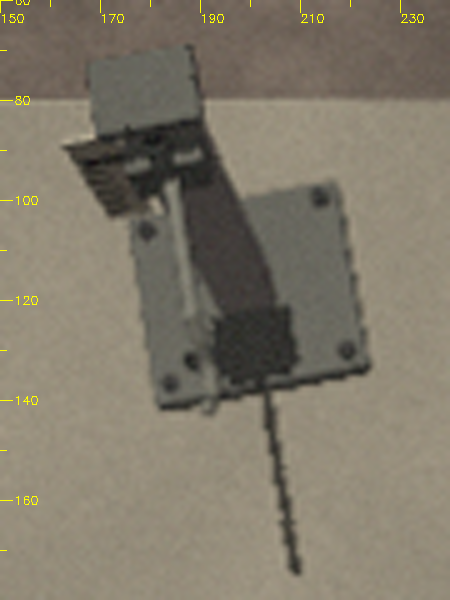

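```bash
cat > fit.py <<'E'
from h import *
from scipy.optimize import least_squares
s=pickle.load(open("scene0.pkl","rb"));t=pickle.load(open("top0.pkl","rb"))
# grip ends
for n,a,b in(("gripL(+y)",(237,249.3),(312,181.5)),("gripR",(207,263),(340,191.6)),
   ("nosetip",(337.8,151),(192,142))):
    print(n,tri([(s,a),(t,b)]))
# lid: centre
print("lid scene",[atz(s,p,.12) for p in((217.5,284),(256.5,279),(237,263),(236,299.5))])
print("lid top",[atz(t,p,.12) for p in((319.5,158),(353.5,158),(337,141.5),(337.5,174.3))])
# stand
obs=[(s,(366.6,197)),(s,(406.6,216)),(s,(388,252)),(s,(346.5,232.5)),(t,(217,96.5)),(t,(224,133)),(t,(181,141))]
for d,p in obs: print(atz(d,p,.016))
B=np.array([[85,85,.0],[85,-85,0]])
def model(q):
    x,y,a=q;R=np.array([[np.cos(a),-np.sin(a)],[np.sin(a),np.cos(a)]])
    c=np.array([[.085,.085],[.245,.085],[.245,-.085],[.085,-.085]])
    return c@R.T+[x,y]
def res(q):
    c=np.c_[model(q),np.full(4,.016)]
    P=proj(s,c);T=proj(t,c)
    r=[P[i]-o for i,o in enumerate([obs[0][1],obs[1][1],obs[2][1],obs[3][1]])]+[T[2]-obs[4][1],T[3]-obs[5][1],T[0]-obs[6][1]]
    return np.ravel(r)
q=least_squares(res,[.6,.25,0]);print(q.x,np.degrees(q.x[2]),q.fun.reshape(-1,2).round(1))
E
python3 fit.py
```

```text
gripL(+y) (array([ 0.51316641, -0.16711702,  0.0960184 ]), [np.float64(3.2981693862339814), np.float64(3.2981693862340355)])
gripR (array([ 0.4777004 , -0.26551014,  0.09771623]), [np.float64(2.638166595273045), np.float64(2.6381665952730597)])
nosetip (array([0.58811911, 0.22206494, 0.29713353]), [np.float64(2.965712570636384), np.float64(2.9657125706363887)])
lid scene [array([ 0.56185118, -0.29705148,  0.12      ]), array([ 0.63764724, -0.20575408,  0.12      ]), array([ 0.55706747, -0.2068281 ,  0.12      ]), array([ 0.63727284, -0.29518527,  0.12      ])]
lid top [array([ 0.59083956, -0.19351501,  0.12      ]), array([ 0.59269315, -0.31270413,  0.12      ]), array([ 0.65224671, -0.25601544,  0.12      ]), array([ 0.533112  , -0.25553229,  0.12      ])]
[0.68681563 0.3296097  0.016     ]
[0.84108094 0.36023353 0.016     ]
[0.87150175 0.19664966 0.016     ]
[0.72016772 0.16253775 0.016     ]
[0.86707318 0.19431893 0.016     ]
[0.71532158 0.16045032 0.016     ]
[0.68095913 0.32711461 0.016     ]
[0.61640682 0.22913434 0.19820387] 11.356245123833855 [[-0.9 -0.5]
 [-0.2 -0.3]
 [ 0.   0.8]
 [-0.9 -0.6]
 [ 0.1 -1.5]
 [-0.5 -0.3]
 [-0.5 -0.5]]
```

```bash
cat >> h.py <<'E'
from scipy.spatial.transform import Rotation as Ro
def state():
    from cell import telemetry
    o=telemetry.get_obs(); return o,np.array(o["tool_pos"]),Ro.from_euler("xyz",o["tool_rot"],degrees=True)
def jaw(a):  # tool-down orientation, x down, z (jaw) at azimuth a deg
    x=np.array([0,0,-1.]);z=np.array([np.cos(np.radians(a)),np.sin(np.radians(a)),0]);y=np.cross(z,x)
    return Ro.from_matrix(np.c_[x,y,z])
def delta(p,R,P,RT):
    return R.inv().apply(np.array(P)-p),(R.inv()*RT).as_rotvec()
E
python3 - <<'E'
from h import *
o,p,R=state();print(p,R.as_matrix().round(3));print(o["qpos"])
z=R.as_matrix()[:,2];print("jaw az",np.degrees(np.arctan2(z[1],z[0])))
yp=np.radians(70.2);m=np.array([.4955,-.2165]);
for off in(-.023,.023):
  g=m+off*np.array([np.cos(yp),np.sin(yp)])
  for a in(-19.8,160.2):
    d,r=delta(p,R,[*g,.231],jaw(a));print(off,g,a,d.round(4),r.round(3),np.degrees(np.linalg.norm(r)))
E
```

```text
[ 0.19921028 -0.61820825  0.22956588] [[-0.001  0.952  0.307]
 [ 0.002  0.307 -0.952]
 [-1.    -0.    -0.002]]
[72.94356581 18.43549549 -4.01632643 83.16761206  1.29464928 78.54210802
 -3.26046236]
jaw az -72.13376010546514
-0.023 [ 0.48770903 -0.23814026] -19.8 [-0.001   0.3912 -0.2732] [-0.913 -0.002 -0.001] 52.333844832238675
-0.023 [ 0.48770903 -0.23814026] 160.2 [-0.001   0.3912 -0.2732] [ 2.228e+00 -1.000e-03  2.000e-03] 127.66626567221748
0.023 [ 0.50329097 -0.19485974] -19.8 [-0.0009  0.4193 -0.3096] [-0.913 -0.002 -0.001] 52.333844832238675
0.023 [ 0.50329097 -0.19485974] 160.2 [-0.0009  0.4193 -0.3096] [ 2.228e+00 -1.000e-03  2.000e-03] 127.66626567221748
```

drive_tool(offset=[[-0.01,0.04,-0.028],[-0.02,0.083,-0.058],[-0.02,0.127,-0.088],[-0.02,0.17,-0.119],[-0.02,0.215,-0.15],[-0.02,0.26,-0.181],[-0.01,0.305,-0.213],[-0.005,0.35,-0.244],[-0.001,0.391,-0.273],[-0.001,0.391,-0.273]], angular=[[-0.1,0,0],[-0.2,0,0],[-0.3,0,0],[-0.4,0,0],[-0.5,0,0],[-0.6,0,0],[-0.7,0,0],[-0.8,0,0],[-0.913,-0.002,-0.001],[-0.913,-0.002,-0.001]], fingers=0.26)

```text
time_s: 1.35
tool_pos: [0.4898, -0.2331, 0.2305]
tool_rot: [103.7, 89.9, 84.4]
force: [-0.2, -0.0, 0.7]
grip_width: 0.0319
```

```bash
cat > look.py <<'E'
import sys
from h import *
from cell import vision
n=sys.argv[1]
for c,a in(("scene",sys.argv[2]),("top",sys.argv[3])):
    d=vision.read_camera(c);pickle.dump(d,open(f"{c}{n}.pkl","wb"))
    u,v,w,h,k=map(int,a.split(","));crop(d,u,v,w,h,k,f"{c[0]}{n}")
o,p,R=state();print(o["time_s"],p.round(4),o["force"].round(2),o["grip_width"],o["qpos"].round(1))
E
python3 look.py 1 180,190,110,110,5 280,110,90,100,6
```

```text
1.45 [ 0.4873 -0.2384  0.2306] [-0.62 -0.42 -0.39] 0.03280309780336724 [ 48.6   6.9 -27.3  97.7   3.3  76.3   0.8]
```

View pics/s1.png

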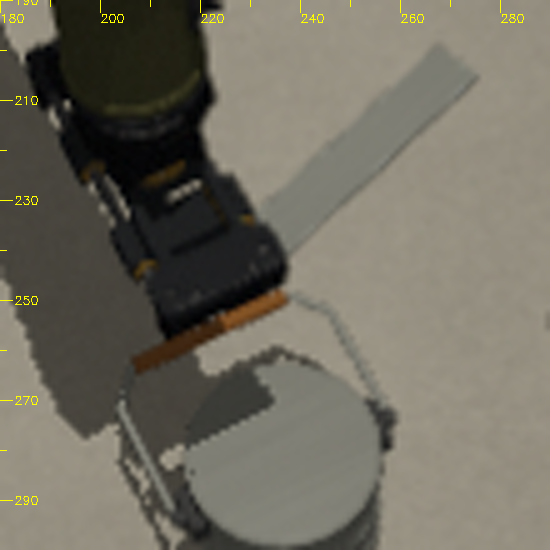

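View pics/t1.png

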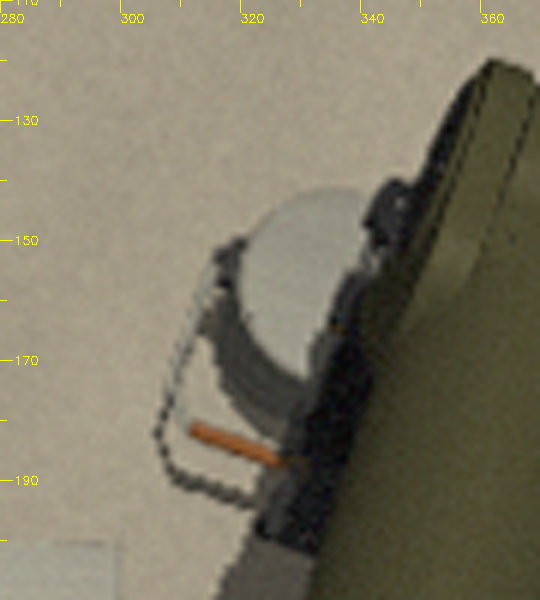

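drive_tool(offset=[[0.03,0,0],[0.06,0,0],[0.09,0,0],[0.11,0,0],[0.125,0,0],[0.135,0,0],[0.145,0,0],[0.145,0,0]], angular=[[0,0,0],[0,0,0],[0,0,0],[0,0,0],[0,0,0],[0,0,0],[0,0,0],[0,0,0]])

```text
time_s: 2.45
tool_pos: [0.4868, -0.2385, 0.0851]
tool_rot: [-153.5, 89.9, -173.3]
force: [-0.4, -0.6, 0.8]
grip_width: 0.0319
```

```bash
python3 look.py 2 190,220,80,80,8 280,110,90,100,6
```

```text
2.55 [ 0.4874 -0.2386  0.086 ] [-0.87 -0.02 -0.  ] 0.032273371856212436 [ 47.3  14.2 -26.9 107.3   7.4  60.2  -2.5]
```

View pics/s2.png

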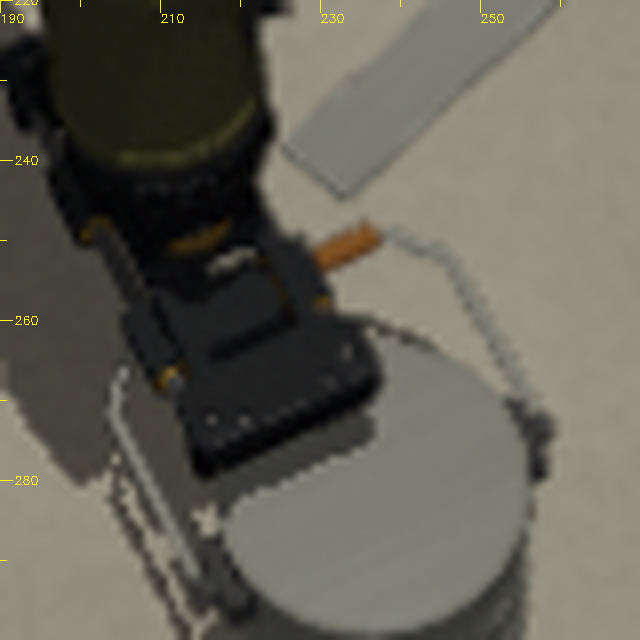

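View pics/t2.png

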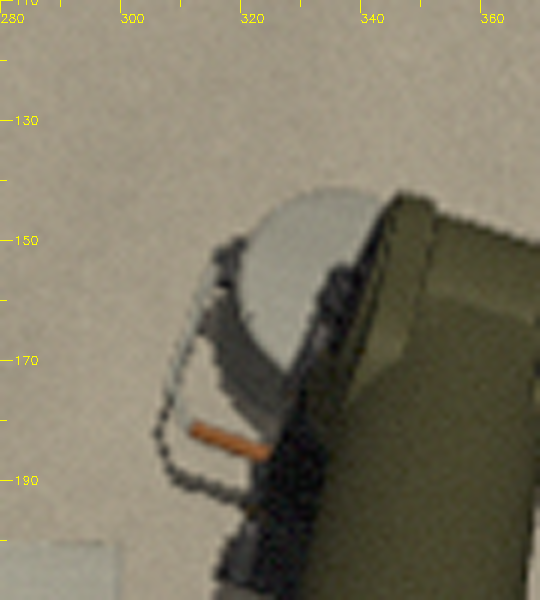

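The gripper straddles the grip. The bail's end is still at scene (237,249) and nothing has been disturbed, so I close gently.

drive_tool(offset=[[0,0,0],[0,0,0],[0,0,0],[0,0,0],[0,0,0]], angular=[[0,0,0],[0,0,0],[0,0,0],[0,0,0],[0,0,0]], fingers=1, squeeze=8)

```text
time_s: 3.18
tool_pos: [0.4869, -0.2385, 0.086]
tool_rot: [-134.9, 89.9, -154.7]
force: [-2.5, 0.9, 2.1]
grip_width: 0.0119
```

Run:
```python
from h import *
o,p,R=state();print(o["time_s"],p,o["force"],o["wrist_torque"],o["grip_width"],R.as_matrix().round(3))
```

```text
3.175 [ 0.48691719 -0.23853352  0.08600555] [-2.47987709  0.94411053  2.14530275] [0.17392583 0.65642963 0.00186793] 0.011867749758534041 [[-0.002  0.339  0.941]
 [-0.001  0.941 -0.339]
 [-1.    -0.001 -0.001]]
```

drive_tool(offset=[[-0.0082,0,0.0003],[-0.0164,0,0.0013],[-0.0245,0,0.0029],[-0.0324,0,0.0051],[-0.0402,0,0.008],[-0.0477,0,0.0114],[-0.0549,0,0.0155],[-0.0617,0,0.0201],[-0.0682,0,0.0252],[-0.0742,0,0.0308]], angular=[[0,0,0],[0,0,0],[0,0,0],[0,0,0],[0,0,0],[0,0,0],[0,0,0],[0,0,0],[0,0,0],[0,0,0]])

```text
time_s: 4.42
tool_pos: [0.5164, -0.249, 0.1608]
tool_rot: [-132.3, 89.9, -152.1]
force: [-3.8, 0.8, 3.0]
grip_width: 0.0117
```

```bash
python3 look.py 3 190,220,80,80,8 280,110,90,100,6; python3 -c "
from h import *
o,p,R=state();print(R.as_matrix().round(4))"
```

```text
4.525 [ 0.517  -0.2493  0.1614] [-4.44  0.96  4.53] 0.011726386236304004 [ 46.8  13.6 -27.2  98.6   6.7  69.4  -1.9]
[[-4.000e-04  3.387e-01  9.409e-01]
 [-1.500e-03  9.409e-01 -3.387e-01]
 [-1.000e+00 -1.500e-03  1.000e-04]]
```

View pics/s3.png

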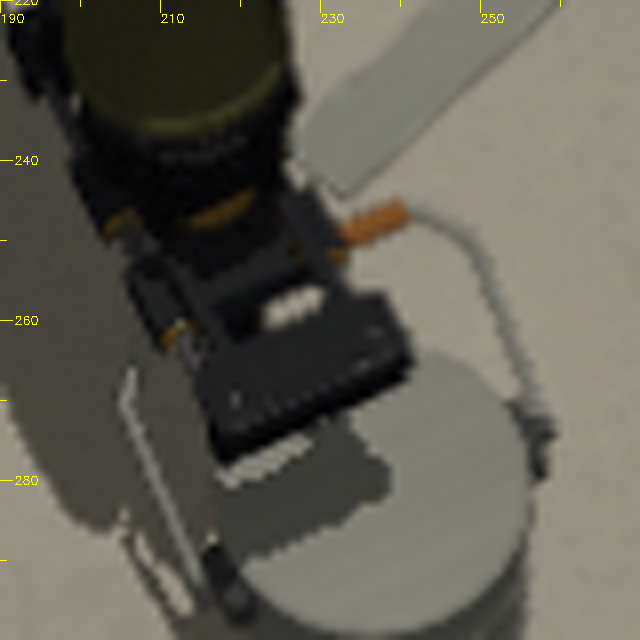

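View pics/t3.png

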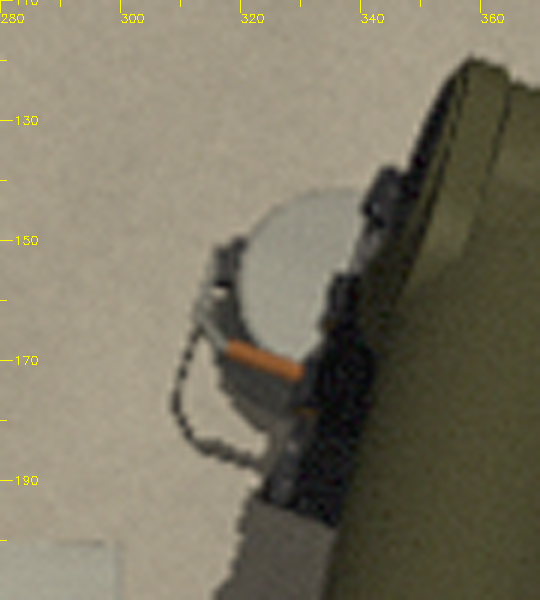

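drive_tool(offset=[[-0.005,0,0.0046],[-0.0098,0,0.0105],[-0.014,0,0.0174],[-0.018,0,0.0246],[-0.0214,0,0.0321],[-0.0242,0,0.0398],[-0.0264,0,0.0477],[-0.028,0,0.0558],[-0.0289,0,0.064],[-0.029,0,0.072]], angular=[[0,0,0],[0,0,0],[0,0,0],[0,0,0],[0,0,0],[0,0,0],[0,0,0],[0,0,0],[0,0,0],[0,0,0]])

```text
time_s: 5.78
tool_pos: [0.5858, -0.2739, 0.1911]
tool_rot: [-42.8, 89.9, -62.6]
force: [0.1, 0.7, 4.1]
grip_width: 0.0116
```

```bash
python3 look.py 4 190,200,80,110,6 280,110,90,100,6
```

```text
5.875 [ 0.5862 -0.274   0.191 ] [0.57 0.64 4.77] 0.01135627548599189 [ 43.5  21.2 -26.7  86.    9.8  74.9  -4. ]
```

View pics/s4.png

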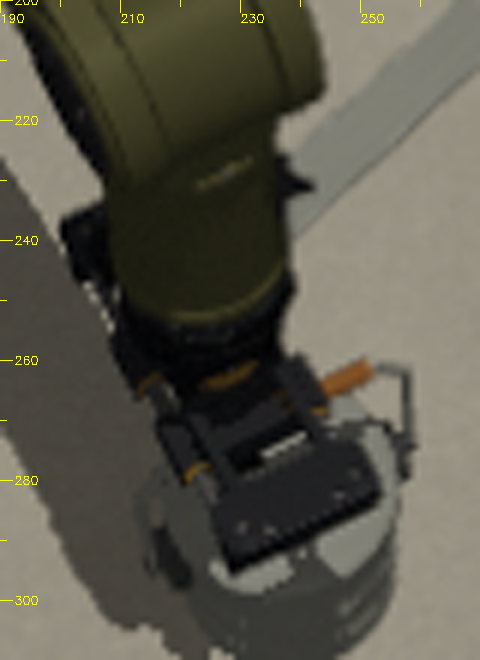

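View pics/t4.png

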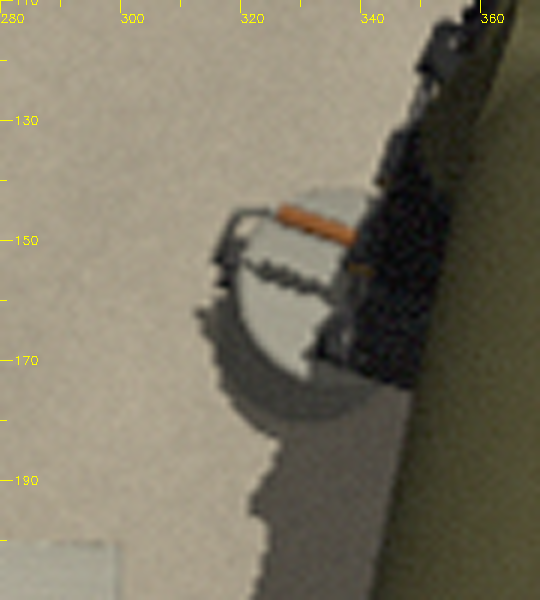

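drive_tool(offset=[[0,0,0],[0,0,0],[0,0,0],[-0.002,0,0],[-0.004,0,0],[-0.007,0,0],[-0.011,0,0],[-0.016,0,0],[-0.022,0,0],[-0.025,0,0]], angular=[[0,0,0],[0,0,0],[0,0,0],[0,0,0],[0,0,0],[0,0,0],[0,0,0],[0,0,0],[0,0,0],[0,0,0]], squeeze=55)

```text
time_s: 7.12
tool_pos: [0.5864, -0.2741, 0.2169]
tool_rot: [-23.2, 89.8, -43.0]
force: [0.4, -0.1, -7.3]
grip_width: 0.0107
```

```bash
python3 look.py 5 190,200,80,110,6 280,110,90,100,6; python3 -c "
from h import *
o,p,R=state();print(o['force'],o['wrist_torque'])"
```

```text
7.225 [ 0.5865 -0.274   0.2168] [ 1.02  0.15 -8.57] 0.010346806143329727 [ 43.5  20.4 -26.8  84.1   9.3  77.5  -3.7]
[ 1.01993863  0.1519054  -8.56543557] [-0.13729125 -0.00532504 -0.03502678]
```

View pics/s5.png

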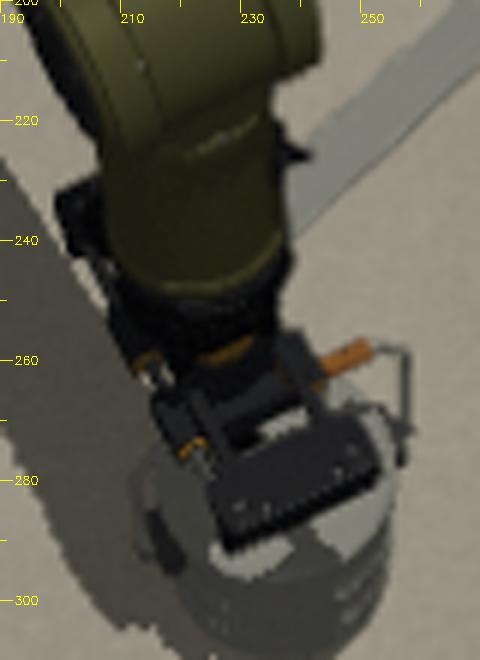

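View pics/t5.png

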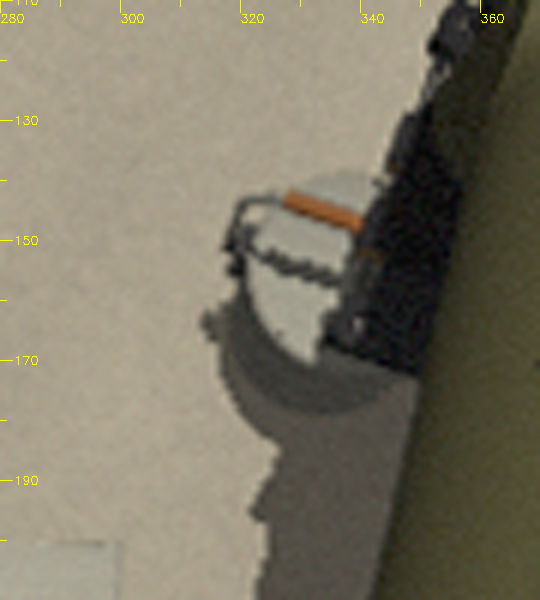

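Run:
```python
from h import *
s=pickle.load(open("scene5.pkl","rb"));t=pickle.load(open("top5.pkl","rb"))
crop(s,235,245,35,40,16,"s5b");crop(t,315,130,35,35,16,"t5b")
```

```text
(no output)
```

View pics/s5b.png

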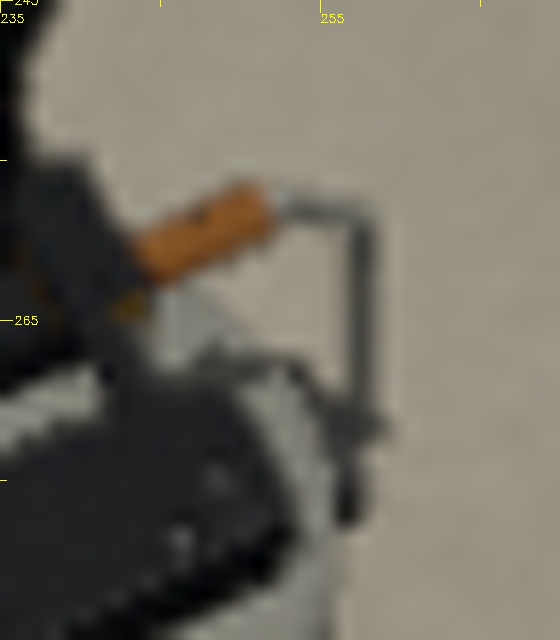

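View pics/t5b.png

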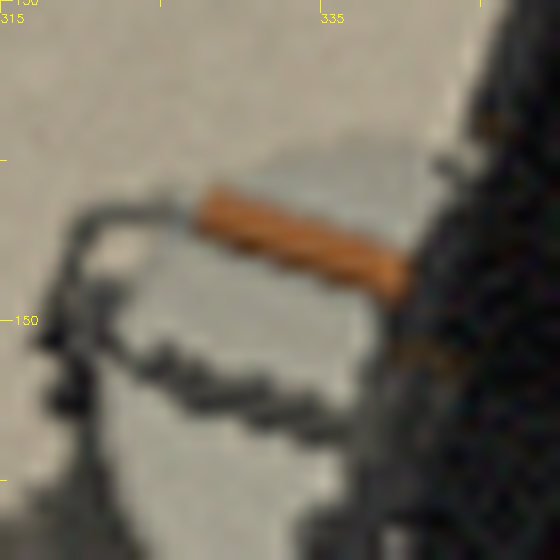

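Run:
```python
from h import *
s=pickle.load(open("scene5.pkl","rb"));t=pickle.load(open("top5.pkl","rb"))
print(tri([(s,(251.3,258)),(t,(328,143))]),tri([(s,(257.3,258.5)),(t,(319.8,144))]))
for z in (.222,.226,.23):
  e=np.array([.5865+.076*.339,-.274+.076*.941,z]);print(e,proj(s,e),proj(t,e))
```

```text
(array([ 0.61321346, -0.20360432,  0.22654641]), [np.float64(2.815411789112175), np.float64(2.8154117891121064)]) (array([ 0.61804326, -0.18224024,  0.19783765]), [np.float64(1.7182366169500483), np.float64(1.718236616950147)])
[ 0.612264 -0.202484  0.222   ] [[250.38801722 258.41866898]] [[326.73586293 143.1783169 ]]
[ 0.612264 -0.202484  0.226   ] [[250.35906738 257.80509765]] [[326.93880643 142.7942389 ]]
[ 0.612264 -0.202484  0.23    ] [[250.32997802 257.18847411]] [[327.1431384  142.40752521]]
```

Run:
```python
from h import *
x,y,a=.6164,.2291,np.radians(11.36)
def W(p): return np.array([x+p[0]*np.cos(a)-p[1]*np.sin(a),y+p[0]*np.sin(a)+p[1]*np.cos(a),p[2]])
for c,reg,k in(("scene",(325,140,70,50),11),("top",(170,85,40,65),9)):
    d=pickle.load(open(c+"5.pkl" if 0 else c+"0.pkl","rb"))
    u,v,w,h=reg
    im=cv2.resize(d["pixels"][v:v+h,u:u+w,::-1],None,fx=k,fy=k,interpolation=cv2.INTER_CUBIC)
    for p,col in(((0,0,.275),(0,0,255)),((0,0,.265),(255,0,255)),((-.022,0,.300),(0,255,0)),((.03,0,.297),(255,0,0)),((.124,0,.297),(255,255,0))):
        q=proj(d,W(p))[0]; print(c,p,q.round(1)); cv2.circle(im,(int((q[0]-u+.5)*k),int((q[1]-v+.5)*k)),3,col,-1)
    cv2.imwrite(f"pics/hk_{c}.png",im)
```

```text
scene (0, 0, 0.275) [344.5 159.2]
scene (0, 0, 0.265) [344.1 161.1]
scene (-0.022, 0, 0.3) [339.3 151.4]
scene (0.03, 0, 0.297) [354.3 158.8]
scene (0.124, 0, 0.297) [382.2 171.5]
top (0, 0, 0.275) [191.  134.9]
top (0, 0, 0.265) [191.6 136. ]
top (-0.022, 0, 0.3) [190.3 139. ]
top (0.03, 0, 0.297) [188.1 123.4]
top (0.124, 0, 0.297) [184.   95.5]
```

View pics/hk_scene.png

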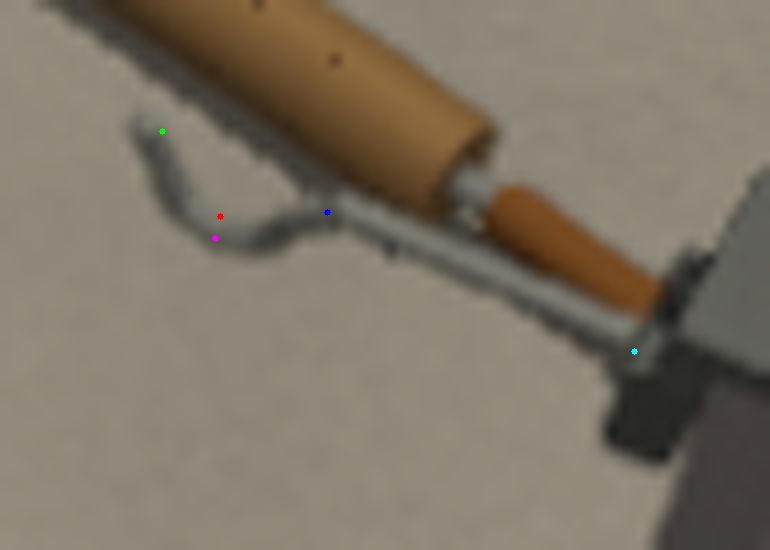

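View pics/hk_top.png

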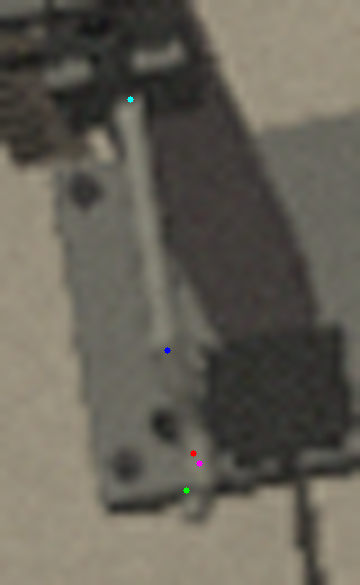

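```bash
cat > d.py <<'E'
import sys
from h import *
o,p,R=state();v=list(map(float,sys.argv[1:5]))
d,r=delta(p,R,v[:3],jaw(v[3]))
z=R.as_matrix()[:,2]
print(p.round(4),"jaw",np.degrees(np.arctan2(z[1],z[0])).round(2),"force",o["force"].round(2),"t",o["time_s"],"\nd",d.round(4),"r",r.round(4), o["qpos"].round(0))
E
python3 d.py .502 .183 .312 11.36
```

```text
[ 0.5865 -0.274   0.2168] jaw -19.79 force [ 1.02  0.15 -8.57] t 7.225 
d [-0.0966  0.4013 -0.2339] r [-0.5437  0.003   0.0022] [ 44.  20. -27.  84.   9.  78.  -4.]
```

drive_tool(offset=[[-0.005,0,0],[-0.015,0.001,-0.001],[-0.029,0.004,-0.002],[-0.044,0.009,-0.005],[-0.058,0.016,-0.009],[-0.071,0.025,-0.014],[-0.082,0.037,-0.021],[-0.09,0.05,-0.029],[-0.095,0.065,-0.038],[-0.097,0.08,-0.047]], angular=[[0,0,0],[0,0,0],[-0.005,0,0],[-0.01,0,0],[-0.018,0,0],[-0.03,0,0],[-0.045,0,0],[-0.063,0,0],[-0.084,0,0],[-0.105,0,0]])

```text
time_s: 8.48
tool_pos: [0.5688, -0.181, 0.3137]
tool_rot: [-27.5, 89.8, -41.2]
force: [-0.3, 0.7, -8.0]
grip_width: 0.0105
```

```bash
python3 d.py .502 .183 .312 11.36
```

```text
[ 0.5688 -0.181   0.3137] jaw -13.66 force [-0.3   0.66 -8.  ] t 8.475 
d [ 0.0007  0.338  -0.1509] r [-0.4367  0.0027  0.0023] [ 41.  12. -31.  83.   6.  86.  -3.]
```

drive_tool(offset=[[0,0.02,-0.009],[0,0.037,-0.016],[0,0.054,-0.024],[0,0.071,-0.032],[0,0.088,-0.039],[0,0.105,-0.047],[0,0.122,-0.054],[0,0.139,-0.062],[0,0.156,-0.07],[0,0.173,-0.077]], angular=[[-0.026,0,0],[-0.048,0,0],[-0.07,0,0],[-0.092,0,0],[-0.114,0,0],[-0.136,0,0],[-0.158,0.001,0.001],[-0.18,0.001,0.001],[-0.202,0.001,0.001],[-0.224,0.001,0.001]])

```text
time_s: 9.72
tool_pos: [0.5345, 0.0066, 0.3132]
tool_rot: [-32.7, 89.9, -33.4]
force: [0.2, 0.3, -8.6]
grip_width: 0.0103
```

```bash
python3 d.py .502 .183 .312 11.36
```

```text
[0.5345 0.0066 0.3132] jaw -0.74 force [ 0.19  0.32 -8.6 ] t 9.725 
d [ 0.0009  0.176  -0.0348] r [-0.2111  0.0018  0.0015] [ 33.   5. -39.  91.   3.  85.  -7.]
```

drive_tool(offset=[[0,0.021,-0.004],[0,0.041,-0.008],[0,0.061,-0.012],[0,0.081,-0.016],[0,0.1,-0.02],[0,0.119,-0.024],[0,0.137,-0.027],[0,0.153,-0.03],[0,0.166,-0.033],[0.001,0.176,-0.035]], angular=[[-0.025,0,0],[-0.049,0,0],[-0.073,0,0],[-0.097,0,0],[-0.12,0,0],[-0.143,0.001,0.001],[-0.164,0.001,0.001],[-0.184,0.001,0.001],[-0.199,0.002,0.001],[-0.211,0.002,0.001]])

```text
time_s: 10.98
tool_pos: [0.5017, 0.1838, 0.312]
tool_rot: [-114.9, 90.0, -103.5]
force: [0.7, 0.2, -7.0]
grip_width: 0.0106
```

```bash
python3 look.py 6 295,120,110,100,6 150,60,130,110,5; python3 d.py .620 .207 .312 11.36
```

```text
11.075 [0.5013 0.1846 0.3118] [-0.3   1.2  -8.21] 0.01024077690585436 [ 21.9   5.8 -47.9  90.8   4.3  85.4 -14.8]
[0.5013 0.1846 0.3118] jaw 11.49 force [-0.3   1.2  -8.21] t 11.075 
d [-0.0002 -0.0016  0.1208] r [ 0.0022 -0.0005 -0.0006] [ 22.   6. -48.  91.   4.  85. -15.]
```

View pics/s6.png

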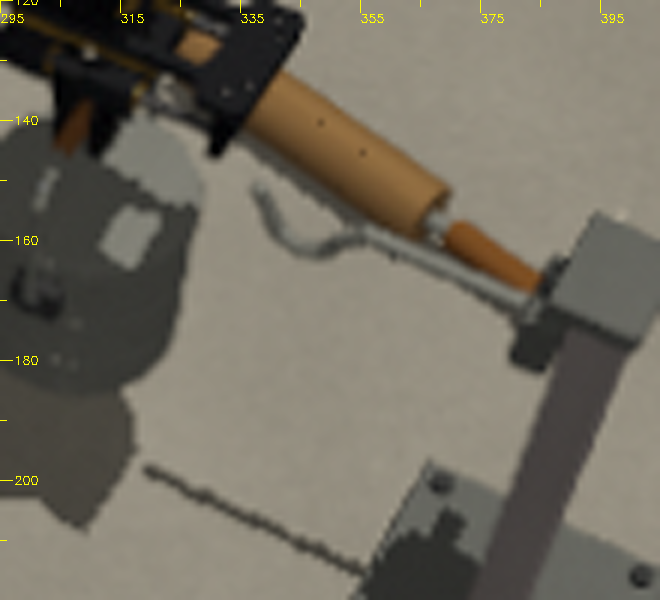

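View pics/t6.png

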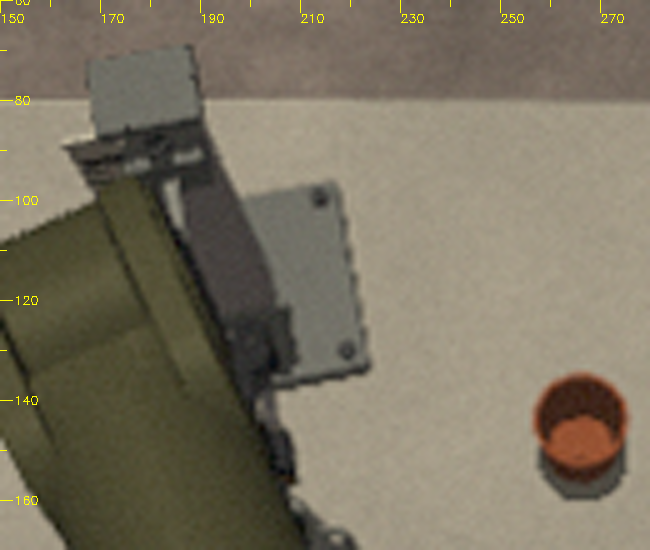

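drive_tool(offset=[[0,0,0.005],[0,0,0.017],[0,-0.001,0.032],[0,-0.001,0.049],[0,-0.001,0.067],[0,-0.001,0.084],[0,-0.001,0.099],[0,-0.0016,0.111],[0,-0.0016,0.118],[0,-0.0016,0.1208]], angular=[[0,0,0],[0,0,0],[0,0,0],[0,0,0],[0,0,0],[0,0,0],[0,0,0],[0,0,0],[0.002,0,0],[0.002,-0.0005,-0.0006]])

```text
time_s: 12.32
tool_pos: [0.6204, 0.2069, 0.3114]
tool_rot: [159.8, 90.0, 171.1]
force: [-0.2, -0.2, -7.7]
grip_width: 0.0102
```

```bash
python3 look.py 7 315,125,80,80,8 150,60,100,110,5; python3 d.py .620 .207 .312 11.36
```

```text
12.425 [0.6201 0.2071 0.3117] [ 0.66  0.92 -8.43] 0.010479031196319065 [ 12.   23.4 -46.1  73.7  16.6  89.6 -20.4]
[0.6201 0.2071 0.3117] jaw 11.37 force [ 0.66  0.92 -8.43] t 12.425 
d [-0.0003 -0.0001 -0.0001] r [ 0.0002 -0.     -0.0001] [ 12.  23. -46.  74.  17.  90. -20.]
```

View pics/s7.png

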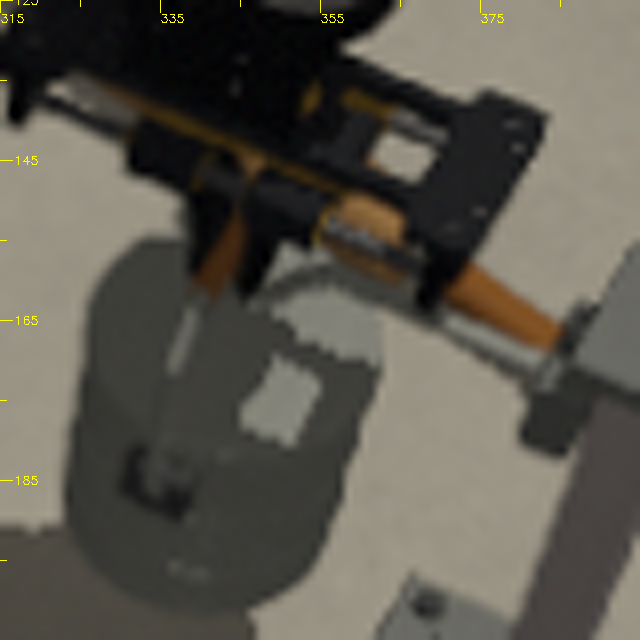

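View pics/t7.png

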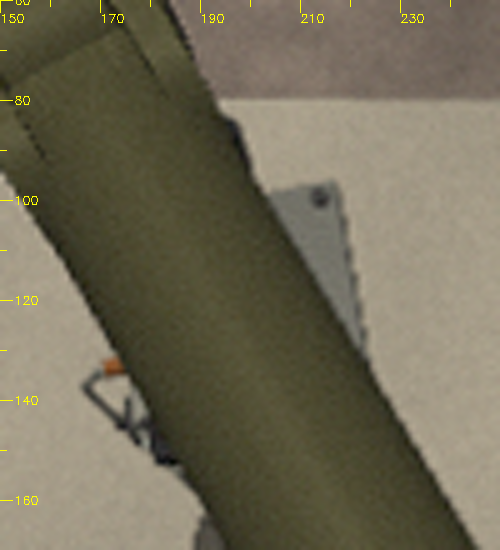

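drive_tool(offset=[[0.003,0,0],[0.007,0,0],[0.012,0,0],[0.017,0,0],[0.022,0,0],[0.027,0,0],[0.031,0,0],[0.034,0,0],[0.036,0,0],[0.037,0,0]], angular=[[0,0,0],[0,0,0],[0,0,0],[0,0,0],[0,0,0],[0,0,0],[0,0,0],[0,0,0],[0,0,0],[0,0,0]])

```text
time_s: 13.68
tool_pos: [0.62, 0.2072, 0.2747]
tool_rot: [121.9, 90.0, 133.3]
force: [-0.9, 0.4, -8.0]
grip_width: 0.0103
```

```bash
python3 look.py 8 315,125,80,80,8 150,60,100,110,5
```

```text
13.775 [0.62   0.2072 0.2747] [-0.41  0.46 -7.52] 0.010220993802310506 [ 12.5  23.9 -45.9  77.4  17.   85.7 -20.8]
```

View pics/s8.png

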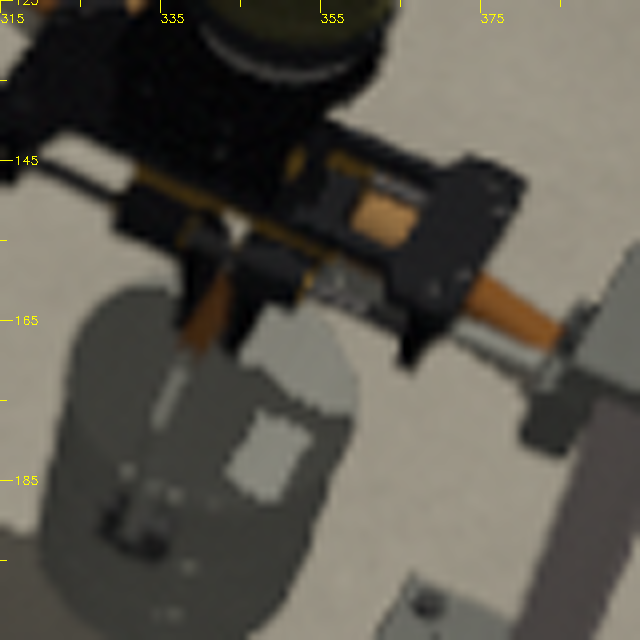

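drive_tool(offset=[[0.002,0,0],[0.004,0,0],[0.006,0,0],[0.008,0,0],[0.01,0,0],[0.0115,0,0],[0.013,0,0],[0.0145,0,0],[0.016,0,0],[0.016,0,0]], angular=[[0,0,0],[0,0,0],[0,0,0],[0,0,0],[0,0,0],[0,0,0],[0,0,0],[0,0,0],[0,0,0],[0,0,0]])

```text
time_s: 15.02
tool_pos: [0.6201, 0.2071, 0.2587]
tool_rot: [60.2, 90.0, 71.6]
force: [0.7, -1.0, -5.7]
grip_width: 0.0105
```

Run:
```python
from h import *
from cell import telemetry
import time
o,p,R=state();print(p,o["force"],R.inv().apply(o["force"]),o["wrist_torque"])
```

```text
[0.62006881 0.20714756 0.25870863] [ 0.65992578 -0.95740376 -5.72404096] [ 5.72397344 -1.06924229  0.45784046] [-0.24206777 -0.10638081 -0.00192304]
```

drive_tool(offset=[[0.0015,0,0],[0.003,0,0],[0.0045,0,0],[0.006,0,0],[0.0075,0,0],[0.009,0,0],[0.0105,0,0],[0.012,0,0],[0.0135,0,0],[0.014,0,0]], angular=[[0,0,0],[0,0,0],[0,0,0],[0,0,0],[0,0,0],[0,0,0],[0,0,0],[0,0,0],[0,0,0],[0,0,0]])

```text
time_s: 16.27
tool_pos: [0.6201, 0.2072, 0.2447]
tool_rot: [40.2, 90.0, 51.6]
force: [-0.4, -1.3, -4.1]
grip_width: 0.0104
```

```bash
python3 look.py 9 315,125,80,80,8 150,60,100,110,5
python3 - <<'E'
from h import *
o,p,R=state();print(p,o["force"],R.inv().apply(o["force"]),o["wrist_torque"])
E
```

```text
16.375 [0.6201 0.2071 0.2447] [ 0.11 -1.69 -4.17] 0.010255984194221609 [ 12.7  24.5 -45.7  80.1  17.4  82.5 -21.2]
[0.62012589 0.20713013 0.24474824] [ 0.10862643 -1.68907332 -4.16927185] [ 4.16913048 -1.67757016 -0.22738838] [-0.31726838  0.04522306 -0.00397227]
```

View pics/s9.png

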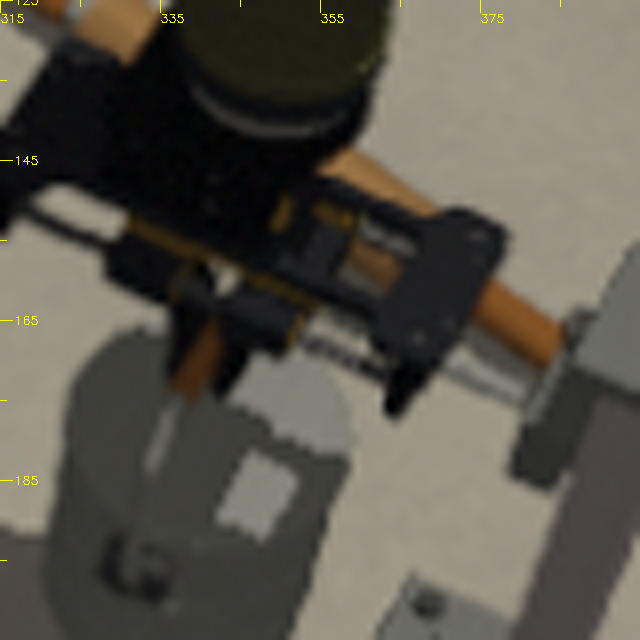

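drive_tool(offset=[[0.0015,0,0],[0.003,0,0],[0.0045,0,0],[0.006,0,0],[0.0075,0,0],[0.009,0,0],[0.0105,0,0],[0.012,0,0],[0.013,0,0],[0.013,0,0]], angular=[[0,0,0],[0,0,0],[0,0,0],[0,0,0],[0,0,0],[0,0,0],[0,0,0],[0,0,0],[0,0,0],[0,0,0]])

```text
time_s: 17.62
tool_pos: [0.6202, 0.2071, 0.2318]
tool_rot: [21.5, 90.0, 32.8]
force: [-1.1, -1.7, -0.4]
grip_width: 0.0102
```

```bash
python3 look.py 10 315,135,80,80,8 150,60,100,110,5
python3 - <<'E'
from h import *
o,p,R=state();print(p,o["force"],R.inv().apply(o["force"]),o["wrist_torque"])
E
```

```text
17.725 [0.6202 0.2071 0.2319] [-1.35 -2.14 -0.91] 0.010256615630337083 [ 12.7  24.9 -45.6  81.2  17.7  81.2 -21.4]
[0.62017144 0.20712123 0.23187216] [-1.34905349 -2.13630623 -0.90836541] [ 0.9077104  -1.82849511 -1.74400252] [-0.41835146  0.17652395  0.04174919]
```

View pics/s10.png

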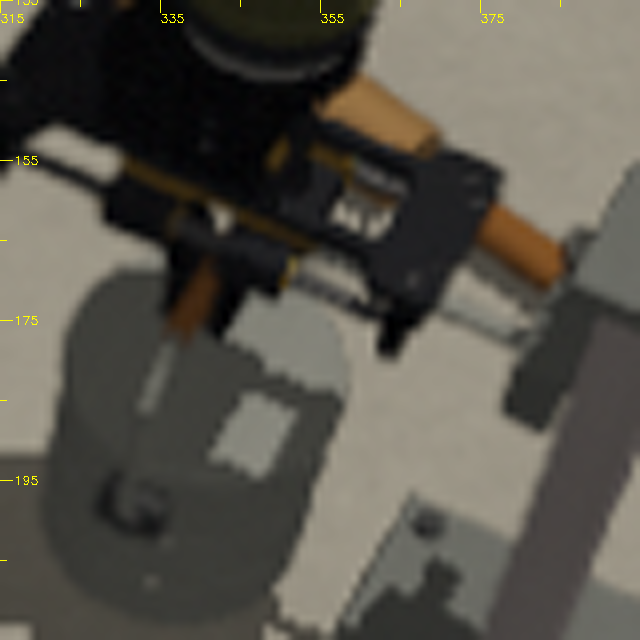

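View pics/t10.png

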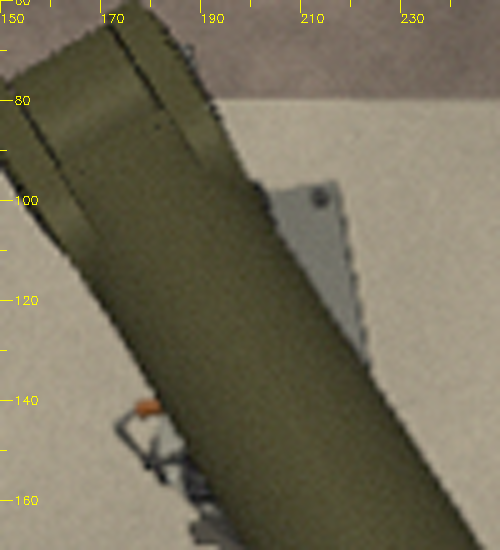

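drive_tool(offset=[[0.001,-0.0003,-0.0005],[0.002,-0.0006,-0.001],[0.003,-0.001,-0.0015],[0.003,-0.001,-0.0015],[0.003,-0.001,-0.0015]], angular=[[0,0,0],[0,0,0],[0,0,0],[0,0,0],[0,0,0]])

```text
time_s: 18.35
tool_pos: [0.6196, 0.2068, 0.2294]
tool_rot: [27.3, 89.8, 38.7]
force: [4.4, 2.5, -1.0]
grip_width: 0.0106
```

Run:
```python
from h import *
from cell import vision
for i in range(4):
  o,p,R=state();print(p.round(4),R.inv().apply(o["force"]).round(2),o["wrist_torque"].round(3)); vision.read_camera("top")
```

```text
[0.6196 0.2068 0.2294] [1.04 1.54 4.77] [ 0.606 -0.966 -0.112]
[0.6195 0.2067 0.2294] [1.07 2.35 5.33] [ 0.728 -1.041 -0.122]
[0.6195 0.2067 0.2293] [1.2  2.25 3.49] [ 0.673 -1.063 -0.116]
[0.6195 0.2068 0.2293] [0.44 2.34 4.74] [ 0.631 -1.032 -0.166]
```

drive_tool(offset=[[0.001,0.0001,0.0002],[0.002,0.0002,0.0003],[0.003,0.0002,0.0003],[0.003,0.0002,0.0003],[0.003,0.0002,0.0003]], angular=[[0,0,0],[0,0,0],[0,0,0],[0,0,0],[0,0,0]])

```text
time_s: 19.18
tool_pos: [0.6196, 0.2068, 0.2263]
tool_rot: [28.2, 89.9, 39.5]
force: [1.5, 0.9, 0.5]
grip_width: 0.0102
```

Run:
```python
from h import *
from cell import vision
for i in range(5):
  o,p,R=state();print(p.round(4),R.inv().apply(o["force"]).round(2),o["wrist_torque"].round(3)); vision.read_camera("top")
```

```text
[0.6196 0.2068 0.2263] [-0.54  0.57  1.69] [ 0.216 -0.412 -0.034]
[0.6196 0.2068 0.2263] [-0.67  0.38  1.2 ] [ 0.133 -0.416  0.041]
[0.6197 0.2068 0.2263] [-0.64  0.25  1.94] [ 0.152 -0.415 -0.013]
[0.6196 0.2068 0.2263] [-0.12 -0.28  1.73] [ 0.123 -0.419 -0.043]
[0.6196 0.2069 0.2263] [-0.64  0.59  1.63] [ 0.15  -0.399 -0.067]
```

drive_tool(offset=[[0,0,0.0003],[0,0,0.0003],[0,0,0.0003]], angular=[[0,0,0],[0,0,0],[0,0,0]], squeeze=20)

```text
time_s: 19.8
tool_pos: [0.6197, 0.2069, 0.2262]
tool_rot: [33.5, 89.9, 44.9]
force: [0.9, -0.1, -1.2]
grip_width: 0.011
```

drive_tool(offset=[[0,0,0],[0,0,0],[0,0,0],[0,0,0]], angular=[[0,0,0],[0,0,0],[0,0,0],[0,0,0]], squeeze=3)

```text
time_s: 20.3
tool_pos: [0.6197, 0.2068, 0.2262]
tool_rot: [34.6, 89.9, 45.9]
force: [0.5, -0.7, -0.3]
grip_width: 0.0119
```

Run:
```python
from h import *
from cell import vision
for i in range(4):
  o,p,R=state();print(o["time_s"],p.round(4),R.inv().apply(o["force"]).round(2),o["wrist_torque"].round(3),o["grip_width"]); vision.read_camera("top")
```

```text
20.3 [0.6197 0.2068 0.2262] [ 0.28 -0.78  0.33] [ 0.024 -0.082 -0.084] 0.011927202694534227
20.35 [0.6196 0.2069 0.2262] [-0.68  0.22  0.42] [ 0.053 -0.145 -0.033] 0.012062725322358723
20.4 [0.6197 0.2069 0.2262] [-0.34 -0.58 -0.23] [ 0.032 -0.083 -0.004] 0.011382942185466918
20.45 [0.6196 0.2068 0.2261] [ 1.09 -0.21  0.46] [ 0.058 -0.126  0.007] 0.011943708243214923
```

drive_tool(offset=[[0,0,0],[0,0,0],[0,0,0],[0,0,0]], angular=[[0,0,0],[0,0,0],[0,0,0],[0,0,0]], fingers=0.17)

```text
time_s: 21.0
tool_pos: [0.6197, 0.2068, 0.2262]
tool_rot: [34.4, 89.9, 45.8]
force: [0.0, -0.3, -0.8]
grip_width: 0.035
```

```bash
python3 look.py 11 315,135,80,80,8 150,60,100,110,5
```

```text
21.1 [0.6196 0.2068 0.2261] [-0.11  0.03 -0.51] 0.03540287054609389 [ 12.9  24.9 -45.5  81.8  17.7  80.5 -21.5]
```

View pics/s11.png

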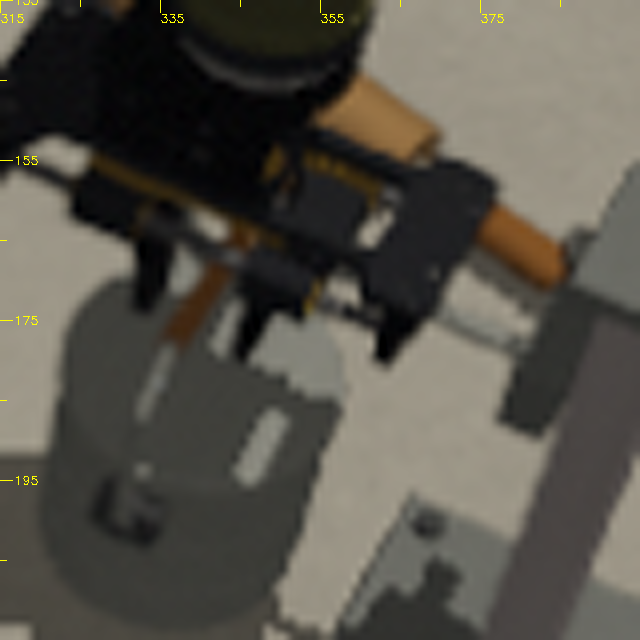

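The pail hangs free between the open fingers. I withdraw straight up, then back.

drive_tool(offset=[[-0.003,0,0],[-0.008,0,0],[-0.016,0,0],[-0.026,0,0],[-0.038,0,0],[-0.054,0,0],[-0.074,0,0],[-0.096,0,0],[-0.12,0,0],[-0.14,0,0]], angular=[[0,0,0],[0,0,0],[0,0,0],[0,0,0],[0,0,0],[0,0,0],[0,0,0],[0,0,0],[0,0,0],[0,0,0]])

```text
time_s: 22.35
tool_pos: [0.6196, 0.2069, 0.3685]
tool_rot: [23.5, 89.8, 34.9]
force: [0.5, 0.7, -0.5]
grip_width: 0.0362
```

drive_tool(offset=[[-0.01,0,-0.02],[-0.02,-0.02,-0.05],[-0.02,-0.06,-0.08],[-0.02,-0.1,-0.1],[-0.02,-0.14,-0.12],[-0.02,-0.18,-0.13],[-0.02,-0.22,-0.13],[-0.02,-0.26,-0.13],[-0.02,-0.3,-0.13],[-0.02,-0.3,-0.13]], angular=[[0,0,0],[0,0,0],[0,0,0],[0,0,0],[0,0,0],[0,0,0],[0,0,0],[0,0,0],[0,0,0],[0,0,0]])

```text
time_s: 23.6
tool_pos: [0.5514, -0.1172, 0.388]
tool_rot: [15.6, 89.8, 26.6]
force: [-0.2, 0.0, 0.5]
grip_width: 0.0363
```

```bash
python3 look.py 12 310,125,100,110,5 150,60,100,110,5
```

```text
23.7 [ 0.5515 -0.1123  0.3885] [0.78 0.31 0.89] 0.03585551105780235 [ 41.4   8.5 -37.   78.9   4.9  94.1  16.4]
```

View pics/s12.png

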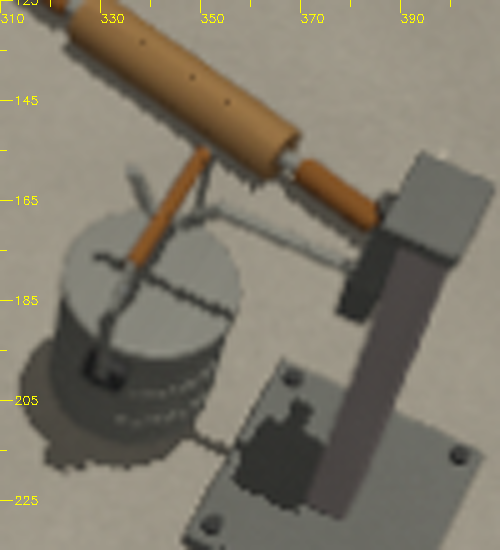

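View pics/t12.png

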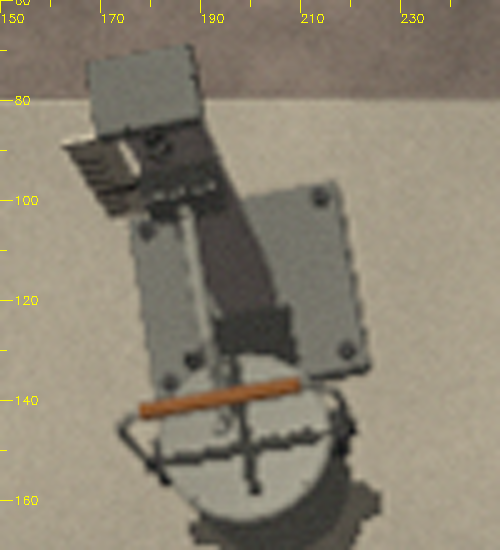

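drive_tool(offset=[[0,0,0],[0,0,0],[0,0,0],[0,0,0],[0,0,0],[0,0,0],[0,0,0],[0,0,0],[0,0,0],[0,0,0]], angular=[[0,0,0],[0,0,0],[0,0,0],[0,0,0],[0,0,0],[0,0,0],[0,0,0],[0,0,0],[0,0,0],[0,0,0]])

```text
time_s: 24.95
tool_pos: [0.5515, -0.1123, 0.3885]
tool_rot: [28.8, 89.8, 40.2]
force: [-0.8, -0.7, -0.3]
grip_width: 0.036
```

```bash
python3 look.py 13 315,145,50,75,8 165,90,60,80,8
```

```text
25.05 [ 0.5515 -0.1123  0.3885] [ 0.12 -0.54  0.58] 0.03578217838688119 [ 41.3   8.5 -37.   78.9   4.9  94.1  16.5]
```

View pics/s13.png

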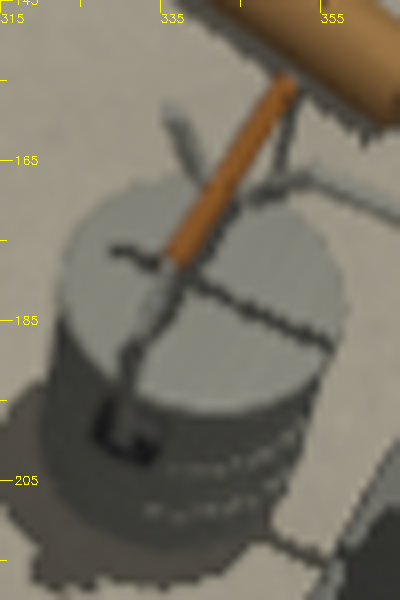

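View pics/t13.png

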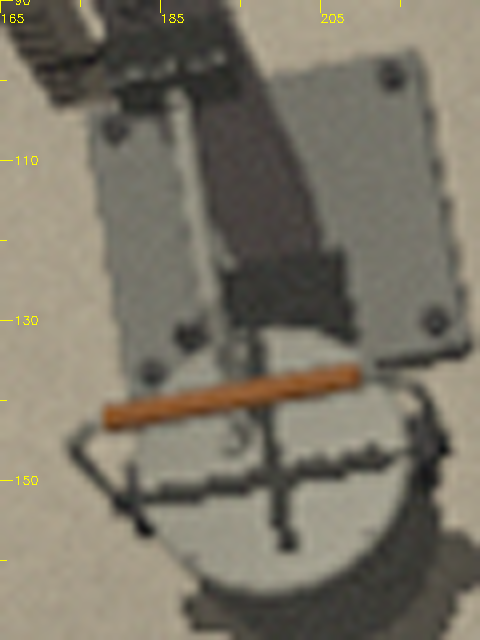

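Run:
```python
from h import *
s=pickle.load(open("scene13.pkl","rb"));t=pickle.load(open("top13.pkl","rb"))
a,ra=tri([(s,(350.6,155.6)),(t,(178.2,142))]);b,rb=tri([(s,(336.6,177)),(t,(209.6,136.7))])
print(a,b,ra,rb,"mid",(a+b)/2,np.linalg.norm(a-b),"tilt",np.degrees(np.arcsin((a-b)[2]/np.linalg.norm(a-b))),"yaw",np.degrees(np.arctan2(*(a-b)[[1,0]]))-90)
al=np.radians(11.36);m=(a+b)/2-[.6164,.2291,0]
print("mid in stand frame",m[0]*np.cos(al)+m[1]*np.sin(al),-m[0]*np.sin(al)+m[1]*np.cos(al))
n=tri([(s,(335.5,159.5)),(t,(194.2,145))]);print("nose",n); m=n[0]-[.6164,.2291,0];print(-m[0]*np.sin(al)+m[1]*np.cos(al))
# lid levelness from scene and top: lid centre expectation
for d,pts in((s,((322.5,180),(358,184),(341,166.5),(341,197))),(t,((181.5,147),(216.5,147),(198,131),(199,164)))):
    print([atz(d,p,.156).round(4) for p in pts])
s0=pickle.load(open("scene12.pkl","rb"));print(np.abs(s0["pixels"].astype(int)-s["pixels"])[145:220,315:365].mean())
```

```text
[0.60717465 0.28062739 0.23530677] [0.6256468  0.17901177 0.23790381] [np.float64(2.1947005714032284), np.float64(2.1947005714032537)] [np.float64(2.6624114308271944), np.float64(2.662411430826796)] mid [0.61641072 0.22981958 0.23660529] 0.10331360457481921 tilt -1.4404203453024385 yaw 10.302981217172302
mid in stand frame 0.00015225027973015642 0.0007033704867966391
nose (array([0.58931288, 0.22113342, 0.25741839]), [np.float64(0.08355917965641961), np.float64(0.08355917965620534)])
-0.0024750782010669924
[array([0.5714, 0.1936, 0.156 ]), array([0.6697, 0.2607, 0.156 ]), array([0.5836, 0.2807, 0.156 ]), array([0.6585, 0.1809, 0.156 ])]
[array([0.6135, 0.2874, 0.156 ]), array([0.615 , 0.1656, 0.156 ]), array([0.6722, 0.2329, 0.156 ]), array([0.5537, 0.2233, 0.156 ])]
0.4036444444444444
```

Run:
```python
from h import *
s=pickle.load(open("scene13.pkl","rb"));cv2.imwrite("pics/full.png",s["pixels"][:,:,::-1])
```

```text
(no output)
```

View pics/full.png

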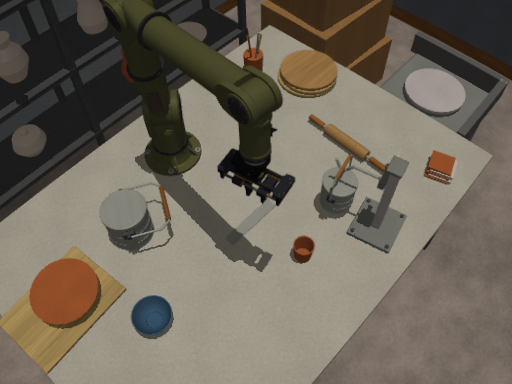

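The pail hangs still at (340,188) on the hook, and every other object is where it was. The arm is clear, so I hand the job in.

```bash
python3 -c "
from cell import sign_off
print(sign_off())"
```

```text
the job is handed in; nothing more can be done
None
```

The smaller pail is hanging in the spring balance's hook, and I handed the job in at about 25 s of the 66 s allowed. `sign_off` gives no verdict, so I can't confirm that it passed.

**What I did:** I gripped the bail about 23 mm beside its middle and swung it upright while the pail stayed standing. Then I lifted the pail (about 8.3 N) and brought the grip in over the hook from the −x side. I lowered it in small steps until the tool force was near zero before opening the fingers and withdrawing upwards.

**Last checks:**
- **Weight:** the hook sank about 39 mm, which agrees with the pail's weight of roughly 0.8 kg.
- **Position:** the middle of the grip is within 1 mm of the hook's position, going by where the base plate lies. Measured against the hook's nose it looks nearer 3 mm off, so these two disagree slightly.
- **Level:** the grip measures about 1.4° off level, which is close to what the cameras can resolve.
- **Stillness:** two pictures 1.3 s apart show no swing.
- **Surroundings:** in the last picture all the bystanders are in place and the arm is clear.

While I was centring the grip just before release, the sideways force on the hook briefly reached about 5 N. I relieved it before letting go.

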